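Turn the painted tile over into the easel

ROBOT

A 7-joint arm with a two-finger parallel gripper is mounted at the origin on the work surface. World frame = base frame: x ahead of the robot, y to its left, z up, the work surface at z = 0. Lengths are in m, angles in rad, forces in N, time in s.
With the tool pointing down it reaches from about 0.4 to 0.85 m from the base axis. Payload 10.4 kg.
Tool frame: the origin (TCP) lies midway between the tips of the shut fingers; the grasp point (between the pads) lies 19 mm behind it; z points along the fingers, y is the line along which they close (so a half turn about z gives the same grasp; the last joint's range is limited). The gripper opens to 85 mm and grips with 20 to 120 N. Pads are 22 mm wide; open, the fingers measure 114 mm over their backs; the gripper's body (76 mm by 85 mm) begins 54 mm behind the grasp point. The pads swing forward as they close: fully open they stand 13 mm farther back than shut.
Start: joints at [-1.265, 0.332, -0.065, 1.46, 0.022, 1.35, -0.088], TCP at [0.202, 0.592, 0.231] pointing down, gripper open.
Joint ranges: [-2.6, 2.6], [-0.5, 2.12], [-1.47, 1.34], [0.16, 2.42], [-1.27, 4.41], [0.06, 2.06], [-2.6, 2.6]. Speed limits (rad/s): [2.22, 2.22, 2.79, 2.79, 3.14, 3.14, 3.14].

INTERFACE

Orientations are given as a unit quaternion [x, y, z, w].
In Python, from workcell import monitor, eyes, manip gives the robot as it stands.
- The arm moves only by the tool send_rows, never from a script. Its arguments are lists of equal length, an entry for each row: "offset": the shift along the tool's x, y, z in mm, a list of three; "roll": the turn about the tool's z in rad. In form: {"offset": [[tx, ty, tz], ...], "roll": [roll, ...]}. A call has exactly 5 rows; each row is the pose to reach, as a shift and turn from the pose commanded when the call began, along the tool's axes at that moment; what a row does not reach only later rows make up. A row lasts 1/12 s, in which the tool goes at most 41.7 mm and 7.16 degrees, less where a joint would pass 70% of its speed; a pose out of reach is approached as far as the arm can. A call with a gripper value outside its range is refused whole. "jaw" is the opening, from 0 (shut) to 1 (fully open), set as the call begins (left out, the last holds). The fingers move at their own pace and stop on an object; "newtons" is the grip in N (left out, the last holds). Time passes only in rows, so rows that repeat a pose let the fingers close, or fill a call up. It gives the time, the measured TCP pose, the force and the opening at its end, in the units of the state.
- monitor.get_obs(): the state, without advancing time (a new reading comes with each control period).
- eyes.camera(name): name is "scene" or "top"; returns (picture, depth): 400x640x3 uint8, blue, green, red; 400x640 float32, m along the optical axis (not along the pixel's ray), 0 where there is no reading.
- eyes.camera_params(name): a dict with "fovy" (degrees; the focal length in pixels is half the picture's height over the tangent of half this angle, whatever the lens; pixels are square), "cx", "cy" (the principal point, pixels), "R" (3x3) and "t" (3): a world point X has camera coordinates R X + t. Camera axes: x right, y down, z forward; pixel columns grow to the right and rows downward; lengths in m; the calibration is good to about 2 mm. A picture is of the moment at which its call begins. camera_params takes no time and is no camera call.
- manip.hand_in(): hands the job in, once; it reports no verdict.
The state is a dict: "clock": time; "joint_pos": joint angles; "joint_velocities": joint speeds; "tau": joint torques, N m; "position": TCP position; "ee_rot": TCP orientation; "ft_force": force on the tool from outside, world axes, zero at the start; "torque": the same for the moment, N m; "grip_width": opening from 0.0 (shut) to 1.0 (fully open).
Only numpy, scipy, OpenCV 4.12 (cv2) and the standard library are available. Lean on these libraries where they do the work, as an engineer would, in place of code of your own. Each camera call takes 0.05 s, during which the arm holds its last target. There are 200 camera calls.

TASK

The terracotta tile leans decorated face down on the plain sloping rest. Take it off, turn it over and slide it down between the two grooved posts of the painting easel until it is fully home on the stop, with the decorated face on the upper side of the slope, ready for more painting, and let go. Do not drop the tile, and leave the cups, brush and other things on the table where they are.

Things in the scene. Friction and masses are not known exactly. Their poses are not given: they have to be found in the camera images.
- tile: Loose terracotta tile, slab 100 x 140 x 10 mm, about 0.28 kg. Origin at its centre; x along the width (100), y along the length (140), z out of the decorated face (border and round motif, flat); the back is bare clay. At the start it stands on a 100 mm edge on the rest's ledge, y up the slope, z (decorated face) down into the board; its top 55 mm stand free above the board.
- tile_top (a point): Middle of the tile edge that is uppermost at the start (tile's own x 0, y +70, z 0 mm). There is open space on both faces of the tile here.
- rest: Fixed plywood rest: a plain sloping board 124 wide, 85 long up the slope, 12 mm thick, with a ledge at its foot, on a base 150 x 130 x 12 mm. Origin: underside of base, 5 mm to -x of its middle; z up. The board leans 33 deg from vertical, top towards its own -x, and faces its own +x and up. Board and ledge meet at x 50, z 30 mm. The tile stands within 10 mm of the middle in y.
- easel: Fixed brown wooden painting easel: two grooved posts on a base 150 x 150 x 12 mm. Origin: underside of base, 5 mm to -x of its middle; z up, y across the posts. The posts lean 28 deg from vertical, tops towards its own -x: up the slope is (-sin 28, 0, cos 28), the slot's upper side faces (cos 28, 0, sin 28). The tile slides in from above, down the slope, length first.
- easel_mouth (a point): Centre of the slot where the plain grooves begin, 80 mm up the slope from the stop. Facing grooves: 13 mm wide for the 10 mm tile, 104 mm between their floors for its 100 mm width; they cover 12 mm of its face at each side, and the 80 mm between is open front and back. From here flared lips run 17 mm on up the slope, widening the mouth about 7 mm on every side.
- easel_seat (a point): Centre of the slot 70 mm up the slope from the stop (the cross bar at its foot): the tile's centre lies here, to 2 mm, when fully home (lying on the groove's lower side it is 1.5 mm under midway). The home tile's upper 43 mm stand clear above the lips.
- pot_a: Bystander, loose: small open terracotta cup, 60 mm across, 42 mm high. Origin at the centre of the underside.
- pot_b: Bystander, loose: small open terracotta cup, 62 mm across, 46 mm high. Origin at the centre of the underside.
- pot_c: Bystander, loose: small open terracotta cup, 60 mm across, 40 mm high. Origin at the centre of the underside.
- brush_pot: Bystander, loose: terracotta holder 76 mm across, 95 mm high, with brushes standing in it to about 210 mm. Origin at the centre of the underside.
- brush: Bystander, loose: paint brush 170 mm long, lying flat on the table. Origin on the table, about mid-length; it lies along its own x.
Mind the look-alikes: they are no part of the job. Of the things shaped like the tile, the terracotta one is meant.

How it is judged:
By the outcome, as a careful person would: the job done as asked, in the order asked, and still so for the second after the job is handed in, with the robot touching nothing.
It also fails if it takes over 45 s, if anything falls off the work surface, if the arm or the gripper's body presses on something with over 40 N, if the wrist force passes 120 N, or if a joint passes its speed limit or range.

## Working session

There is one attempt and no reset: what is moved stays moved. The work goes in short steps, Python scripts to look and compute and a tool call to move; the robot and the scene stay as the last step left them, time stands still between calls to the robot, and variables do not carry over. Pictures are saved under pics/ and viewed, on a budget of 10 in all, crops included, one or two more only if the job needs it, and the job is handed in when it is done.

Besides the shell and the picture viewer there is one more tool, called after "Request:" by a JSON object that holds its "fn" and its "kwargs", one argument or row to a line. send_rows: Moves the arm, as the interface text tells. Its arguments: {"type":"object","properties":{"offset":{"type":"array"},"roll":{"type":"array"},"jaw":{"type":"number"},"newtons":{"type":"number"}},"required":["offset","roll"]}

```bash
ls; mkdir -p pics
cat > h.py <<'E'
import numpy as np, cv2
from scipy.spatial.transform import Rotation as R
from workcell import monitor, eyes, manip
def cam(n,save=None):
    p,d=eyes.camera(n); c=eyes.camera_params(n)
    np.savez(f'/tmp/{n}.npz',p=p,d=d)
    if save: cv2.imwrite(f'pics/{save}.png',p)
    return p,d,c
def pts(d,c):
    f=200/np.tan(np.radians(c['fovy'])/2)
    v,u=np.mgrid[:400,:640]
    X=np.stack([(u-c['cx'])/f*d,(v-c['cy'])/f*d,d],-1)
    return (X-np.array(c['t']))@np.array(c['R'])
E
python3 - <<'E'
from h import *
for n in('scene','top'):
    p,d,c=cam(n,n+'0'); print(n,c)
print(monitor.get_obs())
E
```

```text
pics
scene {'fovy': 54.5971849369734, 'cx': 323.44581480076636, 'cy': 196.8649074698557, 'R': array([[ 0.27653563,  0.96100118, -0.00218427],
       [ 0.76809681, -0.22239071, -0.60047453],
       [-0.57754249,  0.16437488, -0.7996409 ]]), 't': array([-0.09962093, -0.37233734,  1.45699991])}
top {'fovy': 53.473388645881215, 'cx': 318.9087520029558, 'cy': 199.20088396533734, 'R': array([[ 0.02517299, -0.9996696 ,  0.00519802],
       [-0.99579216, -0.02553298, -0.08801161],
       [ 0.08811525, -0.00296063, -0.99610589]]), 't': array([-0.10181396,  0.57306175,  1.15595588])}
{'clock': 0.1, 'joint_pos': array([-1.26460019,  0.33280613, -0.064694  ,  1.46087545,  0.02159089,
        1.34987989, -0.08848147]), 'joint_velocities': array([-0.00190559, -0.00089006,  0.00054225, -0.00061646, -0.00378363,
       -0.00247969, -0.00043199]), 'tau': array([ 7.87273912e-04, -6.26738477e+01,  4.86512552e-02, -3.92422450e+01,
        1.62183330e-02,  6.95445458e-03,  2.08142734e-05]), 'position': array([0.20170925, 0.59119901, 0.23058841]), 'ee_rot': array([ 1.63643491e-01,  9.86519337e-01, -6.31983724e-04, -7.91880345e-05]), 'ft_force': array([-0.18983759, -0.12254173,  0.74708775]), 'torque': array([0.03825256, 0.03868878, 0.0297785 ]), 'grip_width': 0.9951618184878663}
```

View pics/scene0.png

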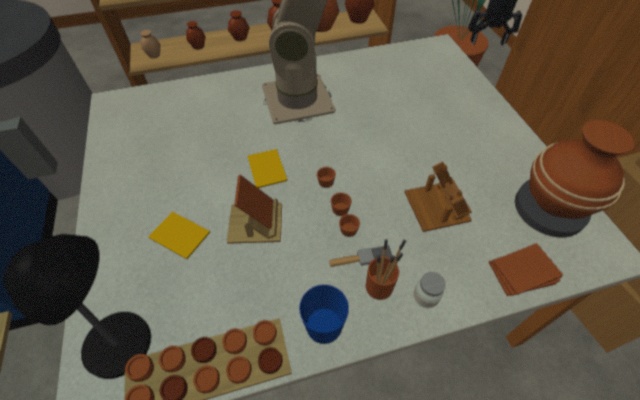

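View pics/top0.png

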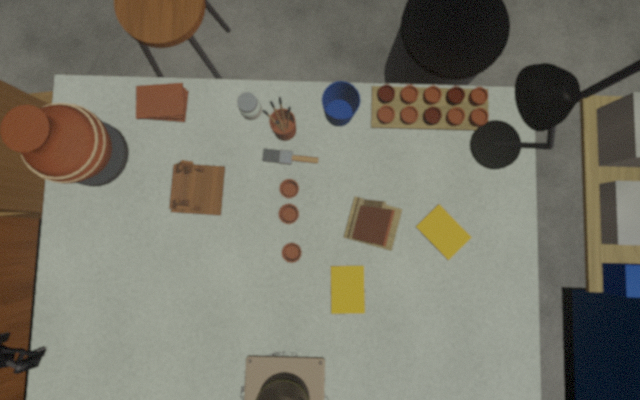

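The scene view shows the tile on the rest at about (255,205) and the easel at about (440,200). In the top view they are at (373,222) and (197,188). Next come enlarged crops and the measurements.

Run:
```python
from h import *
S={n:np.load(f'/tmp/{n}.npz') for n in('scene','top')}
C={n:eyes.camera_params(n) for n in S}
box={'rest':{'scene':(215,165,300,250),'top':(335,190,410,255)},'easel':{'scene':(395,155,480,240),'top':(160,150,235,225)}}
rows=[]
for o in box:
  r=[]
  for n in S:
    x0,y0,x1,y1=box[o][n]
    r.append(cv2.resize(S[n]['p'][y0:y1,x0:x1],(400,300),interpolation=cv2.INTER_CUBIC))
    P=pts(S[n]['d'],C[n])[y0:y1,x0:x1]; z=P[...,2]
    m=(z>.007)&(z<.018)
    rr=cv2.minAreaRect((P[m][:,:2]*1000).astype(np.float32))
    print(o,n,'base',m.sum(),rr, 'ztable',np.median(z[abs(z)<.006]), 'max z',np.sort(z.ravel())[-5:])
    bgr=S[n]['p'][y0:y1,x0:x1]; hsv=cv2.cvtColor(bgr,cv2.COLOR_BGR2HSV)
    if o=='rest':
      t=(z>.03)&(hsv[...,0]<9)&(hsv[...,1]>110)
      Q=P[t]; print('tile px',t.sum())
      for _ in range(3):
        c=Q.mean(0);u,s,v=np.linalg.svd(Q-c);nn=v[2]*np.sign(v[2][2]);e=(Q-c)@nn;Q=Q[abs(e)<max(2*e.std(),.002)]
      print('tile n',nn,'c',c,'rms',e.std(),'tilt from vert',np.degrees(np.arcsin(nn[2])),'az',np.degrees(np.arctan2(nn[1],nn[0])),len(Q))
      up=np.array([0,0,1])-nn*nn[2];up/=np.linalg.norm(up);w=np.cross(up,nn)
      a=(Q-c)@up;b=(Q-c)@w
      print('up',np.percentile(a,[0,2,98,100]),'w',np.percentile(b,[0,2,98,100]), 'minrect',cv2.minAreaRect((np.c_[b,a]*1000).astype(np.float32)))
  rows.append(np.hstack(r))
cv2.imwrite('pics/crops.png',np.vstack(rows))
```

```text
rest scene base 1365 ((440.26171875, -227.0352325439453), (155.50503540039062, 287.59320068359375), 72.81462860107422) ztable -0.0011795764939377964 max z [0.94128003 0.94128003 0.94128003 0.94128003 0.94128003]
tile px 128
tile n [0.20464848 0.81281812 0.54538583] c [ 0.51241532 -0.23412548  0.09349733] rms 0.0009433836461478506 tilt from vert 33.0510340275622 az 75.86799978507156 120
up [-0.06555803 -0.05963023  0.06421242  0.06541566] w [-0.04378536 -0.04149551  0.04851958  0.05036106] minrect ((3.8081321716308594, -0.33190155029296875), (130.07469177246094, 94.59053039550781), 88.7759780883789)
rest top base 541 ((509.82073974609375, -241.2646026611328), (191.69288635253906, 153.3498992919922), 86.96141052246094) ztable 0.00036832703653813265 max z [1.20241977 1.20241977 1.20241977 1.20241977 1.20241977]
tile px 39
tile n [0.1896335  0.81538311 0.54698219] c [ 0.50318552 -0.23901983  0.10449597] rms 0.00134369189898325 tilt from vert 33.1602240719042 az 76.90747223791563 39
up [-0.07259837 -0.0679659   0.05577458  0.05594653] w [-0.04160401 -0.03886514  0.044182    0.0454796 ] minrect ((2.508190155029297, -6.539527893066406), (128.27328491210938, 83.50554656982422), 87.0580825805664)
easel scene base 1452 ((601.1966552734375, 279.143310546875), (150.13143920898438, 153.39999389648438), 87.74143981933594) ztable -0.0013987316716565464 max z [0.94128003 0.94128003 0.94128003 0.94128003 0.94128003]
easel top base 1608 ((615.0877685546875, 283.01287841796875), (223.03041076660156, 186.09512329101562), 89.22166442871094) ztable 0.0001917479260590582 max z [1.20241977 1.20241977 1.20241977 1.20241977 1.20241977]
```

View pics/crops.png

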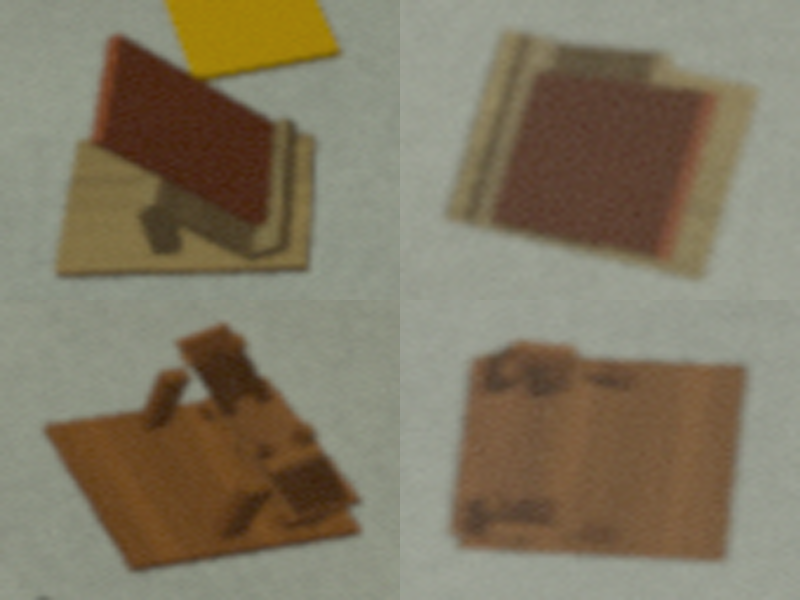

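The crops show the tile's bare back facing up. The rest's ledge is on the +y side (left in the top view). The easel posts need a height map to settle which way they lean.

Run:
```python
from h import *
for n,(x0,y0,x1,y1) in {'scene':(395,150,480,240),'top':(155,145,235,225)}.items():
    s=np.load(f'/tmp/{n}.npz');P=pts(s['d'],eyes.camera_params(n))[y0:y1,x0:x1].reshape(-1,3)
    P=P[(P[:,2]<.3)]
    print(n,'cols y from +.38 down to .18; rows x from .70 down')
    for x in np.arange(.70,.50,-.01):
        r=[]
        for y in np.arange(.38,.18,-.01):
            q=P[(abs(P[:,0]-x)<.005)&(abs(P[:,1]-y)<.005),2]
            r.append('%4d'%round(q.max()*1000) if len(q) else '   .')
        print('%.2f'%x,''.join(r))
# base masks -> contour rays on z=.012
for o,n,(x0,y0,x1,y1) in [('rest','scene',(215,165,300,250)),('rest','top',(335,190,410,255)),('easel','scene',(395,155,480,240)),('easel','top',(160,150,235,225))]:
    s=np.load(f'/tmp/{n}.npz');c=eyes.camera_params(n);p=s['p'][y0:y1,x0:x1]
    hsv=cv2.cvtColor(p,cv2.COLOR_BGR2HSV)
    m=((hsv[...,1]>60)&(hsv[...,0]<26)&~((hsv[...,1]>200)&(hsv[...,0]>20))).astype(np.uint8)
    k=cv2.findContours(m,cv2.RETR_EXTERNAL,cv2.CHAIN_APPROX_NONE)[0];k=max(k,key=cv2.contourArea)
    h=cv2.approxPolyDP(cv2.convexHull(k),2.0,True)[:,0]+[x0,y0]
    f=200/np.tan(np.radians(c['fovy'])/2)
    r=np.c_[(h[:,0]-c['cx'])/f,(h[:,1]-c['cy'])/f,np.ones(len(h))]@c['R'];o3=-c['R'].T@c['t']
    W=o3+r*((.012-o3[2])/r[:,2])[:,None]
    print(o,n,[(tuple(int(v) for v in a),[round(float(v),3) for v in b[:2]]) for a,b in zip(h,W)])
```

```text
scene cols y from +.38 down to .18; rows x from .70 down
0.70    .   1   2   0   3   1   0   1   3   1   1   3  -1   1   0   1   0   2   0   2
0.69   -2   2   1   2   1   2   2   1   3   1   3   2   1   2   1   0   1   2   2   0
0.68    1   2   1  13  12  12  12  14  15   9  12  12  13   8   1  11   7   1  -1   1
0.67    4   2   1  35  46  64  81 101 125 125 122 114  69  13  12  11  13  13  13   3
0.66    2   0  -1  13  46  12  74 103 113 128 123 116  76  13  13  13  13  13  13   1
0.65    2  -1   1  44  46   .   .  30 129 129 106 114  77  14  14  14  13  13  14   0
0.64    1  -2   .   .  48   .   .  29 129 128 105 115 109  12  13  13  14  13   9   2
0.63    3   2   .  44  47   .   .  29   .  10  12  11  14  12  13  13  13  14  14   3
0.62    1   .   .   .   .   .   .  30  12  14  13  14  14  15  13  13  12  14  14   1
0.61    2   .   .   .   .  40   .  30  13  14  13  13  13  12  12  14  13  12  10   2
0.60    1   .   .   .  43  43  35  27  14  14  15  13  15  13  14  12  11  13   1   3
0.59    1   .   .  43  46  40  35  29  14  14  12  12  13  14  13  13  14  13   2   1
0.58    0  
[... 2489 characters left out ...]
27]), ((287, 180), [0.39, -0.126]), ((279, 241), [0.596, -0.196]), ((227, 242), [0.56, -0.334]), ((238, 175), [0.327, -0.269]), ((250, 165), [0.296, -0.226])]
rest top [((355, 197), [0.586, -0.196]), ((383, 202), [0.573, -0.28]), ((401, 210), [0.55, -0.335]), ((390, 249), [0.433, -0.303]), ((344, 236), [0.468, -0.165])]
easel scene [((443, 162), [0.456, 0.372]), ((470, 209), [0.646, 0.364]), ((471, 220), [0.681, 0.348]), ((423, 231), [0.677, 0.2]), ((404, 192), [0.534, 0.204]), ((434, 165), [0.46, 0.339])]
easel top [((175, 164), [0.672, 0.351]), ((184, 160), [0.685, 0.325]), ((224, 167), [0.667, 0.202]), ((219, 214), [0.524, 0.211]), ((171, 211), [0.53, 0.355]), ((170, 197), [0.572, 0.36])]
```

The posts lean toward -y, so the easel's +x axis is close to world +y (yaw about 88°). The rest's yaw is about 76°. Next I fit the easel slot in slope coordinates.

Run:
```python
from h import *
yaw=np.radians(87.8);ex=np.array([np.cos(yaw),np.sin(yaw),0]);ey=np.array([-ex[1],ex[0],0]);ez=np.array([0,0,1])
O=np.array([.600,.280,0])-.005*ex
c28,s28=np.cos(np.radians(28)),np.sin(np.radians(28))
for n,(x0,y0,x1,y1) in {'scene':(395,150,480,240),'top':(155,145,235,225)}.items():
    s=np.load(f'/tmp/{n}.npz');P=pts(s['d'],eyes.camera_params(n))[y0:y1,x0:x1].reshape(-1,3)
    Q=(P-O); e=np.c_[Q@ex,Q@ey,P[:,2]]
    sl=-s28*e[:,0]+c28*e[:,2]; nn=c28*e[:,0]+s28*e[:,2]
    ok=(e[:,2]>.022)&(e[:,2]<.2)
    bar=ok&(abs(e[:,1])<.035)&(e[:,2]<.055)
    print(n,'bar s pct',np.percentile(sl[bar],[5,25,50,75,95]).round(4),'n',np.percentile(nn[bar],[2,98]).round(4))
    po=ok&(e[:,2]>.06)
    print(' post s top',np.percentile(sl[po],[75,90,95,99]).round(4),'y',np.percentile(e[po,1],[1,99]).round(4))
    h,b=np.histogram(nn[po],np.arange(.02,.12,.004));print(' n hist',list(zip(b.round(3),h)))
    tp=po&(sl>np.percentile(sl[po],99)-.008); print(' top n range',np.percentile(nn[tp],[2,50,98]).round(4), 'y clusters',[np.percentile(e[tp&(q*e[:,1]>0),1],[3,50,97]).round(3) for q in(1,-1)])
    ba=ok&0 | (abs(e[:,2]-.012)<.004); print(' base x,y',np.percentile(e[ba,0],[1,99]).round(3),np.percentile(e[ba,1],[1,99]).round(3))
```

```text
scene bar s pct [0.0042 0.0055 0.007  0.0083 0.0103] n [0.0408 0.0841]
 post s top [0.0961 0.1013 0.1025 0.1043] y [-0.0674  0.0634]
 n hist [(np.float64(0.02), np.int64(10)), (np.float64(0.024), np.int64(21)), (np.float64(0.028), np.int64(19)), (np.float64(0.032), np.int64(20)), (np.float64(0.036), np.int64(16)), (np.float64(0.04), np.int64(12)), (np.float64(0.044), np.int64(43)), (np.float64(0.048), np.int64(51)), (np.float64(0.052), np.int64(52)), (np.float64(0.056), np.int64(42)), (np.float64(0.06), np.int64(43)), (np.float64(0.064), np.int64(44)), (np.float64(0.068), np.int64(63)), (np.float64(0.072), np.int64(61)), (np.float64(0.076), np.int64(53)), (np.float64(0.08), np.int64(6)), (np.float64(0.084), np.int64(0)), (np.float64(0.088), np.int64(0)), (np.float64(0.092), np.int64(0)), (np.float64(0.096), np.int64(0)), (np.float64(0.1), np.int64(0)), (np.float64(0.104), np.int64(0)), (np.float64(0.108), np.int64(0)), (np.float64(0.112), np.int64(0))]
 top n range [0.0439 0.0617 0.0809] y clusters [array([0.039, 0.056, 0.064]), array([-0.068, -0.061, -0.042])]
 base x,y [-0.033 -0.0
[... 432 characters left out ...]
, (np.float64(0.052), np.int64(34)), (np.float64(0.056), np.int64(46)), (np.float64(0.06), np.int64(19)), (np.float64(0.064), np.int64(17)), (np.float64(0.068), np.int64(29)), (np.float64(0.072), np.int64(30)), (np.float64(0.076), np.int64(76)), (np.float64(0.08), np.int64(21)), (np.float64(0.084), np.int64(0)), (np.float64(0.088), np.int64(0)), (np.float64(0.092), np.int64(0)), (np.float64(0.096), np.int64(0)), (np.float64(0.1), np.int64(0)), (np.float64(0.104), np.int64(0)), (np.float64(0.108), np.int64(0)), (np.float64(0.112), np.int64(0))]
 top n range [0.0447 0.0638 0.0815] y clusters [array([0.043, 0.061, 0.068]), array([-0.065, -0.057, -0.04 ])]
 base x,y [0.146 0.15 ] [-0.127 -0.126]
```

Request:
{"fn": "send_rows", "kwargs": {
  "offset": [
    [0, 0, -30],
    [0, 0, -60],
    [0, 0, -90],
    [0, 0, -120],
    [0, 0, -150]
  ],
  "roll": [0, 0, 0, 0, 0]
}}

```text
clock: 0.52
position: [0.2017, 0.5912, 0.3825]
ee_rot: [0.164, 0.987, -0.0, -0.0]
ft_force: [-0.2, 0.9, -0.6]
grip_width: 1.0
```

The slot's stop is at s≈7 mm and its lip at s≈104 mm, which is the expected 97 mm apart. I'm now moving over the rest, going around the base.

Request:
{"fn": "send_rows", "kwargs": {
  "offset": [
    [-30, -17, 0],
    [-61, -34, 0],
    [-91, -51, 0],
    [-122, -69, 0],
    [-152, -86, 0]
  ],
  "roll": [0, 0, 0, 0, 0]
}}

```text
clock: 0.93
position: [0.3188, 0.4594, 0.381]
ee_rot: [0.164, 0.987, -0.0, -0.0]
ft_force: [0.2, 0.8, 0.0]
grip_width: 0.999
```

Request:
{"fn": "send_rows", "kwargs": {
  "offset": [
    [-30, -17, 0],
    [-61, -34, 0],
    [-91, -51, 0],
    [-122, -69, 0],
    [-152, -86, 0]
  ],
  "roll": [0, 0, 0, 0, 0]
}}

```text
clock: 1.35
position: [0.4349, 0.3288, 0.3811]
ee_rot: [0.164, 0.986, -0.0, -0.0]
ft_force: [1.0, -0.1, -0.4]
grip_width: 0.999
```

Request:
{"fn": "send_rows", "kwargs": {
  "offset": [
    [-30, -17, 0],
    [-61, -34, 0],
    [-91, -51, 0],
    [-122, -69, 0],
    [-152, -86, 0]
  ],
  "roll": [0, 0, 0, 0, 0]
}}

```text
clock: 1.77
position: [0.5509, 0.1984, 0.3811]
ee_rot: [0.164, 0.987, -0.0, -0.0]
ft_force: [0.8, 1.0, -0.3]
grip_width: 1.002
```

Request:
{"fn": "send_rows", "kwargs": {
  "offset": [
    [-7, -29, 0],
    [-14, -59, 0],
    [-20, -88, 0],
    [-27, -118, 0],
    [-34, -147, 0]
  ],
  "roll": [0.12, 0.24, 0.36, 0.48, 0.6]
}}

```text
clock: 2.18
position: [0.5343, 0.0484, 0.3809]
ee_rot: [0.451, 0.893, -0.0, -0.0]
ft_force: [2.4, -0.6, 0.6]
grip_width: 0.998
```

```bash
cat >> h.py <<'E'
def to(goal,yaz=None):
    o=monitor.get_obs();r=R.from_quat(o['ee_rot']).as_matrix()
    az=np.degrees(np.arctan2(r[1,1],r[0,1]))
    print('pos',o['position'].round(4),'yaz',az.round(1),'j7',o['joint_pos'][6].round(2),'F',o['ft_force'].round(1),'w',round(o['grip_width'],3),'t',o['clock'])
    print('tool offset mm',(r.T@(np.array(goal)-o['position'])*1000).round(1),'roll',None if yaz is None else np.radians(az-yaz).round(3))
E
python3 -c "
from h import *
to([.504,-.251,.38],-104)"
```

```text
pos [0.5343 0.0484 0.3809] yaz 36.4 j7 0.5 F [ 2.4 -0.6  0.6] w 0.998 t 2.1833
tool offset mm [-222.9 -202.2    1. ] roll 2.451
```

Request:
{"fn": "send_rows", "kwargs": {
  "offset": [
    [-22, -20, 0],
    [-45, -40, 0],
    [-67, -61, 0],
    [-89, -81, 0],
    [-111, -101, 0]
  ],
  "roll": [0, 0, 0, 0, 0]
}}

```text
clock: 2.6
position: [0.5198, -0.1008, 0.3811]
ee_rot: [0.448, 0.894, 0.0, -0.0]
ft_force: [0.2, -1.0, -0.0]
grip_width: 1.006
```

Request:
{"fn": "send_rows", "kwargs": {
  "offset": [
    [-22, -20, 0],
    [-45, -40, 0],
    [-67, -61, 0],
    [-89, -81, 0],
    [-112, -101, 0]
  ],
  "roll": [0.12, 0.24, 0.36, 0.48, 0.61]
}}

```text
clock: 3.02
position: [0.506, -0.2508, 0.3812]
ee_rot: [0.696, 0.718, 0.0, -0.0]
ft_force: [0.7, -0.9, 0.4]
grip_width: 0.998
```

Request:
{"fn": "send_rows", "kwargs": {
  "offset": [
    [0, 0, 10],
    [0, 0, 20],
    [0, 0, 30],
    [0, 0, 40],
    [0, 0, 50]
  ],
  "roll": [0.12, 0.24, 0.36, 0.48, 0.61]
}}

```text
clock: 3.43
position: [0.5063, -0.2495, 0.3304]
ee_rot: [0.878, 0.478, -0.0, -0.0]
ft_force: [0.2, -0.4, -0.3]
grip_width: 1.003
```

Request:
{"fn": "send_rows", "kwargs": {
  "offset": [
    [0, 0, 10],
    [0, 0, 20],
    [0, 0, 30],
    [0, 0, 40],
    [0, 0, 50]
  ],
  "roll": [0.12, 0.24, 0.36, 0.48, 0.61]
}}

```text
clock: 3.85
position: [0.5063, -0.2494, 0.2805]
ee_rot: [0.981, 0.195, -0.0, -0.0]
ft_force: [0.1, 0.3, -0.1]
grip_width: 1.001
```

Request:
{"fn": "send_rows", "kwargs": {
  "offset": [
    [0, 0, 10],
    [0, 0, 20],
    [0, 0, 30],
    [0, 0, 40],
    [0, 0, 50]
  ],
  "roll": [0.12, 0.24, 0.36, 0.48, 0.62]
}}

```text
clock: 4.27
position: [0.5063, -0.2493, 0.2305]
ee_rot: [0.994, -0.106, -0.0, -0.0]
ft_force: [-0.5, -1.3, -0.8]
grip_width: 1.003
```

Run:
```python
from h import *
to([.504,-.251,.13],-104)
a,_,_=cam('scene');b,_,_=cam('top')
cv2.imwrite('pics/pre.png',np.hstack([cv2.resize(a[110:260,180:330],(400,400),interpolation=3),cv2.resize(b[150:270,310:430],(400,400),interpolation=3)]))
```

```text
pos [ 0.5063 -0.2493  0.2305] yaz -102.2 j7 -1.21 F [-0.5 -1.3 -0.8] w 1.003 t 4.2667
tool offset mm [ -1.9   2.1 100.5] roll 0.031
```

View pics/pre.png

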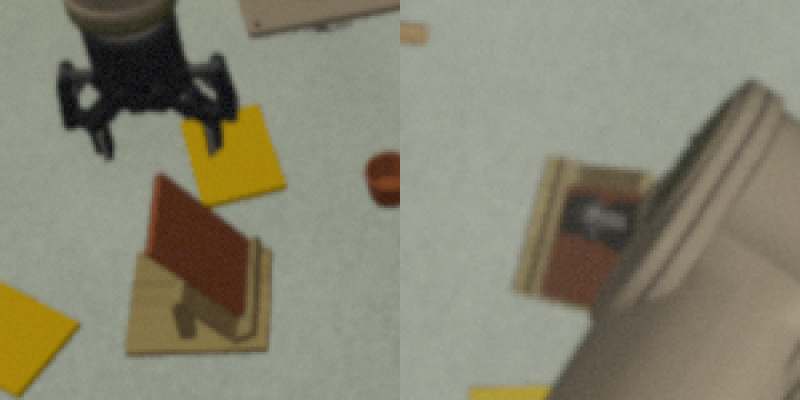

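Scene crop: the open fingers at (105,150) and (215,145) straddle the tile's top edge at (155,180), in line with it. I'll descend and close gently.

Request:
{"fn": "send_rows", "kwargs": {
  "offset": [
    [0, 1, 20],
    [-1, 1, 41],
    [-1, 2, 62],
    [-2, 2, 82],
    [-2, 2, 102]
  ],
  "roll": [0.03, 0.03, 0.03, 0.03, 0.03]
}}

```text
clock: 4.78
position: [0.5042, -0.2511, 0.1288]
ee_rot: [0.993, -0.116, 0.0, -0.0]
ft_force: [-0.1, 0.2, 0.4]
grip_width: 0.999
```

Request:
{"fn": "send_rows", "kwargs": {
  "offset": [
    [0, 0, 0],
    [0, 0, 0],
    [0, 0, 0],
    [0, 0, 0],
    [0, 0, 0]
  ],
  "roll": [0, 0, 0, 0, 0],
  "jaw": 0.4,
  "newtons": 20
}}

```text
clock: 5.2
position: [0.5048, -0.2517, 0.1307]
ee_rot: [0.993, -0.118, 0.001, 0.0]
ft_force: [0.2, -1.8, 0.9]
grip_width: 0.398
```

Request:
{"fn": "send_rows", "kwargs": {
  "offset": [
    [0, 0, 0],
    [0, 0, 0],
    [0, 0, 0],
    [0, 0, 0],
    [0, 0, 0]
  ],
  "roll": [0, 0, 0, 0, 0],
  "jaw": 0,
  "newtons": 20
}}

```text
clock: 5.62
position: [0.5048, -0.2512, 0.1304]
ee_rot: [0.993, -0.118, 0.001, -0.0]
ft_force: [-0.3, -0.6, 7.8]
grip_width: 0.261
```

Run:
```python
from h import *
to([.504,-.251,.13],-104)
a,_,_=cam('scene')
cv2.imwrite('pics/grip.png',cv2.resize(a[130:250,190:310],(500,500),interpolation=3))
```

```text
pos [ 0.5048 -0.2512  0.1304] yaz -103.6 j7 -1.16 F [-0.3 -0.6  7.8] w 0.261 t 5.6167
tool offset mm [-0.9  0.   0.4] roll 0.007
```

View pics/grip.png

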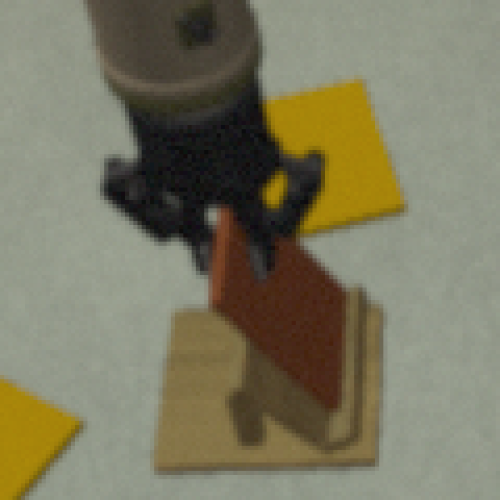

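The grip image shows the tile held at about 22° tilt, with 22 mm between the pads. Next I draw it toward upright while lifting.

Request:
{"fn": "send_rows", "kwargs": {
  "offset": [
    [0, -8, -2],
    [0, -16, -4],
    [0, -24, -7],
    [0, -32, -11],
    [0, -40, -16]
  ],
  "roll": [0, 0, 0, 0, 0]
}}

```text
clock: 6.08
position: [0.5139, -0.2104, 0.1454]
ee_rot: [0.993, -0.118, -0.0, -0.001]
ft_force: [1.5, 3.2, -1.8]
grip_width: 0.129
```

Request:
{"fn": "send_rows", "kwargs": {
  "offset": [
    [0, -2, -5],
    [0, -4, -10],
    [0, -6, -15],
    [0, -8, -20],
    [0, -10, -25]
  ],
  "roll": [0, 0, 0, 0, 0],
  "newtons": 40
}}

```text
clock: 6.5
position: [0.5157, -0.2028, 0.1707]
ee_rot: [0.993, -0.119, -0.0, 0.0]
ft_force: [0.4, 0.1, -2.2]
grip_width: 0.112
```

Run:
```python
from h import *
to([.504,-.251,.38],-104)
a,_,_=cam('scene')
cv2.imwrite('pics/lift.png',cv2.resize(a[120:250,180:310],(500,500),interpolation=3))
```

```text
pos [ 0.5157 -0.2028  0.1707] yaz -103.6 j7 -1.3 F [ 0.4  0.1 -2.2] w 0.112 t 6.5
tool offset mm [  -0.    49.7 -209.3] roll 0.006
```

View pics/lift.png

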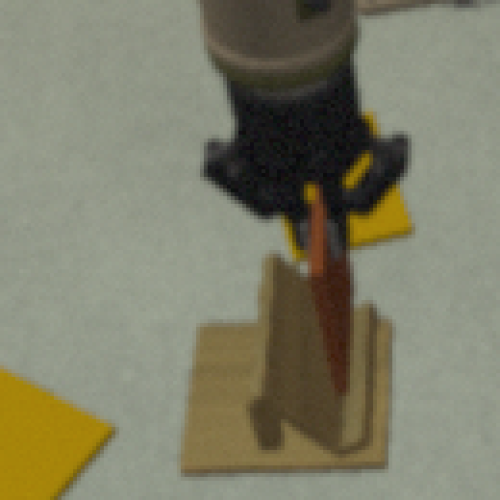

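The tile now hangs upright in the grip, about 9.5 mm between the pads, with 2.2 N on the wrist, so it is fully held. I'm lifting, carrying and turning it, then measuring.

Request:
{"fn": "send_rows", "kwargs": {
  "offset": [
    [0, 0, -19],
    [0, 0, -38],
    [0, 0, -57],
    [0, 0, -76],
    [0, 0, -95]
  ],
  "roll": [0, 0, 0, 0, 0],
  "newtons": 60
}}

```text
clock: 6.97
position: [0.5156, -0.2028, 0.2662]
ee_rot: [0.993, -0.119, -0.0, 0.0]
ft_force: [0.0, 0.5, -2.5]
grip_width: 0.112
```

Request:
{"fn": "send_rows", "kwargs": {
  "offset": [
    [0, 0, -19],
    [0, 0, -38],
    [0, 0, -57],
    [0, 0, -76],
    [0, 0, -95]
  ],
  "roll": [0, 0, 0, 0, 0]
}}

```text
clock: 7.38
position: [0.5156, -0.2028, 0.3612]
ee_rot: [0.993, -0.119, -0.0, -0.0]
ft_force: [-0.2, 0.2, -3.6]
grip_width: 0.102
```

Request:
{"fn": "send_rows", "kwargs": {
  "offset": [
    [-2, -33, 0],
    [-4, -66, 0],
    [-7, -99, 0],
    [-9, -132, 0],
    [-11, -165, 0]
  ],
  "roll": [0, 0, 0, 0, 0]
}}

```text
clock: 7.8
position: [0.5439, -0.0384, 0.3604]
ee_rot: [0.993, -0.119, 0.0, -0.0]
ft_force: [-0.0, -0.6, -3.0]
grip_width: 0.104
```

Request:
{"fn": "send_rows", "kwargs": {
  "offset": [
    [-2, -33, 0],
    [-4, -66, 0],
    [-7, -99, 0],
    [-9, -132, 0],
    [-11, -165, 0]
  ],
  "roll": [0, 0, 0, 0, 0]
}}

```text
clock: 8.22
position: [0.5721, 0.1248, 0.3603]
ee_rot: [0.993, -0.119, -0.0, -0.0]
ft_force: [1.5, -0.9, -1.8]
grip_width: 0.105
```

Request:
{"fn": "send_rows", "kwargs": {
  "offset": [
    [-2, -33, 0],
    [-4, -66, 0],
    [-7, -99, 0],
    [-9, -132, 0],
    [-11, -165, 0]
  ],
  "roll": [-0.11, -0.22, -0.33, -0.44, -0.55]
}}

```text
clock: 8.63
position: [0.6002, 0.2878, 0.36]
ee_rot: [0.987, 0.158, -0.0, 0.0]
ft_force: [0.3, 0.1, -2.5]
grip_width: 0.106
```

Request:
{"fn": "send_rows", "kwargs": {
  "offset": [
    [0, 0, 0],
    [0, 0, 0],
    [0, 0, 0],
    [0, 0, 0],
    [0, 0, 0]
  ],
  "roll": [-0.11, -0.22, -0.33, -0.44, -0.56]
}}

```text
clock: 9.05
position: [0.6003, 0.2861, 0.3599]
ee_rot: [0.905, 0.425, -0.0, 0.0]
ft_force: [1.1, 0.7, -2.7]
grip_width: 0.106
```

Request:
{"fn": "send_rows", "kwargs": {
  "offset": [
    [0, 0, 0],
    [0, 0, 0],
    [0, 0, 0],
    [0, 0, 0],
    [0, 0, 0]
  ],
  "roll": [-0.11, -0.22, -0.33, -0.44, -0.56]
}}

```text
clock: 9.47
position: [0.6003, 0.286, 0.36]
ee_rot: [0.753, 0.658, -0.0, 0.0]
ft_force: [0.2, -0.4, -2.9]
grip_width: 0.109
```

Request:
{"fn": "send_rows", "kwargs": {
  "offset": [
    [0, 0, 0],
    [0, 0, 0],
    [0, 0, 0],
    [0, 0, 0],
    [0, 0, 0]
  ],
  "roll": [-0.11, -0.22, -0.33, -0.44, -0.56]
}}

```text
clock: 9.88
position: [0.6003, 0.286, 0.3599]
ee_rot: [0.541, 0.841, -0.0, 0.0]
ft_force: [-0.5, 0.2, -2.8]
grip_width: 0.105
```

Request:
{"fn": "send_rows", "kwargs": {
  "offset": [
    [0, 0, 0],
    [0, 0, 0],
    [0, 0, 0],
    [0, 0, 0],
    [0, 0, 0]
  ],
  "roll": [-0.11, -0.22, -0.33, -0.44, -0.56]
}}

```text
clock: 10.3
position: [0.6003, 0.2859, 0.3599]
ee_rot: [0.288, 0.958, -0.0, -0.0]
ft_force: [-0.6, 0.5, -2.1]
grip_width: 0.102
```

Request:
{"fn": "send_rows", "kwargs": {
  "offset": [
    [0, 0, 0],
    [0, 0, 0],
    [0, 0, 0],
    [0, 0, 0],
    [0, 0, 0]
  ],
  "roll": [-0.11, -0.22, -0.33, -0.44, -0.55]
}}

```text
clock: 10.72
position: [0.6003, 0.2859, 0.3599]
ee_rot: [0.017, 1.0, -0.0, -0.0]
ft_force: [-0.4, 0.6, -4.0]
grip_width: 0.106
```

Run:
```python
from h import *
to([.6,.285,.36],87.8)
a,d,c=cam('scene')
P=pts(d,c);o=monitor.get_obs();r=R.from_quat(o['ee_rot']).as_matrix()
L=(P-o['position'])@r*1000
hsv=cv2.cvtColor(a,cv2.COLOR_BGR2HSV)
m=(abs(L[...,0])<75)&(abs(L[...,1])<30)&(L[...,2]>8)&(L[...,2]<140)&(hsv[...,0]<14)&(hsv[...,1]>90)
q=L[m];print(m.sum(),'tile in tool frame pct',np.percentile(q,[1,10,50,90,99],axis=0).round(1))
k=q[(q[:,2]>20)&(q[:,2]<85)]
print('y vs z fit',np.polyfit(k[:,2],k[:,1],1),'y vs x',np.polyfit(k[:,0],k[:,1],1))
v,u=np.where(m);print(u.min(),u.max(),v.min(),v.max())
u0=int(u.mean());v0=int(v.mean());cv2.imwrite('pics/hold.png',cv2.resize(a[max(0,v0-60):v0+100,max(0,u0-80):u0+80],(560,560),interpolation=3))
```

```text
pos [0.6003 0.2859 0.3599] yaz 88.0 j7 1.07 F [-0.4  0.6 -4. ] w 0.106 t 10.7167
tool offset mm [ 0.3 -1.  -0.1] roll 0.004
1027 tile in tool frame pct [[-55.6  -7.4   8.9]
 [-52.7  -6.5  17.2]
 [-12.7  -5.2  54.6]
 [ 31.3  -3.8  96.9]
 [ 40.7   0.4 107.4]]
y vs z fit [-0.00831503 -4.60084528] y vs x [-1.74499587e-03 -5.05110571e+00]
453 486 104 161
```

View pics/hold.png

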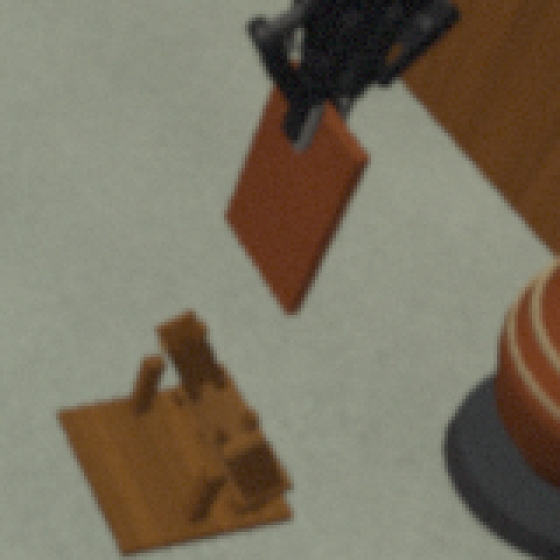

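The hold image shows the bare back toward -y, so the decorated face is on the easel's upper side. The tile sits about 7 mm off-centre in x. I also check its in-plane rotation.

Run:
```python
from h import *
s=np.load('/tmp/scene.npz');a,d=s['p'],s['d'];c=eyes.camera_params('scene')
P=pts(d,c);o=monitor.get_obs();r=R.from_quat(o['ee_rot']).as_matrix()
L=(P-o['position'])@r*1000
hsv=cv2.cvtColor(a,cv2.COLOR_BGR2HSV)
m=(abs(L[...,0])<75)&(abs(L[...,1]+5)<5)&(L[...,2]>-40)&(L[...,2]<140)&(hsv[...,0]<14)&(hsv[...,1]>90)
q=L[m]
print(cv2.minAreaRect(q[:,[0,2]].astype(np.float32)))
zs=np.arange(5,100,10);lo=[];hi=[]
for z in zs:
    k=q[abs(q[:,2]-z)<5,0];lo.append(k.min());hi.append(k.max())
print('x edges',np.round(lo),np.round(hi),np.polyfit(zs,lo,1),np.polyfit(zs,hi,1))
xs=np.arange(-45,40,8);b=[q[abs(q[:,0]-x)<4,2].max() for x in xs];print('bottom',np.round(b),np.polyfit(xs,b,1))
```

```text
((-6.622104644775391, 35.15679168701172), (99.94315338134766, 150.13528442382812), 0.06709732860326767)
x edges [-56. -56. -55. -56. -56. -57. -56. -56. -56. -55.] [42. 42. 43. 41. 42. 40. 42. 40. 42. 42.] [-7.50297566e-04 -5.58531750e+01] [-6.63827627e-03  4.20656761e+01]
bottom [107. 108. 108. 108. 106. 109. 106. 109. 107. 108. 109.] [1.31439716e-02 1.07800512e+02]
```

In-plane rotation is about zero, and the tile's bottom is 109 mm below the TCP. I'm lowering it upright into the flared mouth.

Request:
{"fn": "send_rows", "kwargs": {
  "offset": [
    [2, 0, 22],
    [4, -1, 44],
    [6, -1, 66],
    [7, -2, 88],
    [7, -2, 110]
  ],
  "roll": [0, 0, 0, 0, 0]
}}

```text
clock: 11.18
position: [0.5929, 0.2841, 0.2491]
ee_rot: [0.021, 1.0, -0.0, -0.0]
ft_force: [-0.3, 0.1, -2.8]
grip_width: 0.106
```

Request:
{"fn": "send_rows", "kwargs": {
  "offset": [
    [0, 0, 8],
    [0, 0, 16],
    [0, 0, 24],
    [0, 0, 31],
    [0, 0, 31]
  ],
  "roll": [0, 0, 0, 0, 0]
}}

```text
clock: 11.6
position: [0.5929, 0.2846, 0.2184]
ee_rot: [0.02, 1.0, -0.0, -0.0]
ft_force: [-0.7, -0.5, -2.9]
grip_width: 0.105
```

Run:
```python
from h import *
to([.593,.284,.219],87.8)
a,_,_=cam('scene')
cv2.imwrite('pics/mouth.png',cv2.resize(a[110:240,390:520],(560,560),interpolation=3))
```

```text
pos [0.5929 0.2846 0.2184] yaz 87.7 j7 1.06 F [-0.7 -0.5 -2.9] w 0.105 t 11.6
tool offset mm [-0.1 -0.6 -0.6] roll -0.001
```

View pics/mouth.png

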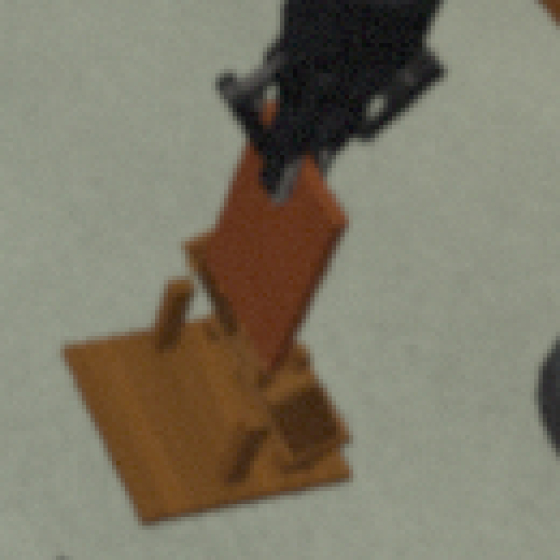

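The tile's bottom edge is in the mouth at about (265,370), with no contact force. Now I tilt it back with a soft grip.

Request:
{"fn": "send_rows", "kwargs": {
  "offset": [
    [0, 0, 2],
    [0, -8, 3],
    [0, -16, 4],
    [0, -24, 5],
    [0, -31, 7]
  ],
  "roll": [0, 0, 0, 0, 0],
  "newtons": 20
}}

```text
clock: 12.07
position: [0.5924, 0.2646, 0.2177]
ee_rot: [0.016, 1.0, 0.01, 0.004]
ft_force: [0.5, 30.7, 17.1]
grip_width: 0.106
```

Contact force rose to 31 N because the jaws don't give. I open them a little so the tile can tilt within the cage.

Request:
{"fn": "send_rows", "kwargs": {
  "offset": [
    [0, 3, 0],
    [0, 3, 0],
    [0, 3, 0],
    [0, 3, 0],
    [0, 3, 0]
  ],
  "roll": [0, 0, 0, 0, 0],
  "jaw": 0.2
}}

```text
clock: 12.48
position: [0.5925, 0.2559, 0.2129]
ee_rot: [0.02, 1.0, -0.0, 0.0]
ft_force: [0.7, -0.4, 4.3]
grip_width: 0.2
```

Run:
```python
from h import *
to([.593,.225,.201],87.8)
a,_,_=cam('scene')
cv2.imwrite('pics/tilt.png',cv2.resize(a[110:240,390:520],(560,560),interpolation=3))
```

```text
pos [0.5925 0.2559 0.2129] yaz 87.7 j7 1.1 F [ 0.7 -0.4  4.3] w 0.2 t 12.4833
tool offset mm [ -1.7 -30.8  11.9] roll -0.001
```

View pics/tilt.png

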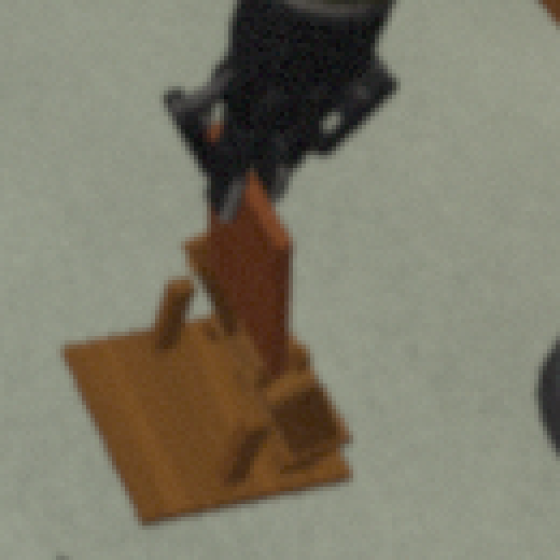

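The tile now tilts about 14° with its foot in the mouth and little force on it. I continue in stages.

Request:
{"fn": "send_rows", "kwargs": {
  "offset": [
    [0, -3, 1],
    [0, -6, 2],
    [0, -9, 3],
    [0, -12, 4],
    [0, -15, 5]
  ],
  "roll": [0, 0, 0, 0, 0],
  "jaw": 0.26
}}

```text
clock: 12.95
position: [0.5912, 0.2411, 0.2068]
ee_rot: [0.02, 1.0, -0.0, -0.0]
ft_force: [-1.1, -1.0, -0.2]
grip_width: 0.261
```

Request:
{"fn": "send_rows", "kwargs": {
  "offset": [
    [0, -2, 2],
    [0, -5, 3],
    [0, -8, 5],
    [0, -10, 6],
    [0, -12, 8]
  ],
  "roll": [0, 0, 0, 0, 0],
  "jaw": 0.3
}}

```text
clock: 13.37
position: [0.5912, 0.2293, 0.1995]
ee_rot: [0.02, 1.0, 0.0, 0.0]
ft_force: [-0.7, -3.2, 8.4]
grip_width: 0.299
```

```bash
cat > m.py <<'E'
from h import *
import sys
# tile plane in easel frame
yaw=np.radians(87.8);ex=np.array([np.cos(yaw),np.sin(yaw),0]);ey=np.array([-ex[1],ex[0],0])
O=np.array([.600,.280,0])-.005*ex
to([.593,.225,.201],87.8)
a,d,c=cam('scene');P=pts(d,c);Q=P-O;e=np.stack([Q@ex,Q@ey,P[...,2]],-1)
hsv=cv2.cvtColor(a,cv2.COLOR_BGR2HSV)
m=(abs(e[...,1])<.036)&(e[...,2]>.115)&(e[...,2]<.26)&(abs(e[...,0]+.02)<.08)&(hsv[...,0]<11)&(hsv[...,1]>100)
q=e[m];k=np.polyfit(q[:,2],q[:,0],1) if m.sum()>20 else None
s=-.4695*q[:,0]+.8829*q[:,2];n=.8829*q[:,0]+.4695*q[:,2]
print('px',m.sum(),'tilt',np.degrees(np.arctan(-k[0])),'s pct',np.percentile(s,[1,50,99,100]).round(4),'n',np.percentile(n,[5,50,95]).round(4))
E
python3 m.py
```

```text
pos [0.5912 0.2293 0.1995] yaz 87.8 j7 1.14 F [-0.7 -3.2  8.4] w 0.299 t 13.3667
tool offset mm [-2.  -4.2 -1.5] roll -0.001
px 51 tilt 26.198845205469727 s pct [0.1096 0.2266 0.2596 0.2606] n [0.054  0.0574 0.0636]
```

```bash
cat >> m.py <<'E'
i=np.argsort(-s)[::4];print(np.c_[s,n,q[:,1],q[:,2]][i].round(3).tolist());print(hsv[m][i].tolist())
E
python3 m.py
```

```text
pos [0.5912 0.2287 0.1994] yaz 87.7 j7 1.14 F [-1.4 -1.   4.4] w 0.301 t 13.4167
tool offset mm [-1.9 -3.7 -1.6] roll -0.001
px 43 tilt 25.79228878587968 s pct [0.1151 0.2259 0.2613 0.2613] n [0.0536 0.0565 0.0629]
[[0.261, 0.057, 0.014, 0.257], [0.231, 0.057, -0.022, 0.231], [0.229, 0.061, 0.001, 0.231], [0.228, 0.057, -0.03, 0.228], [0.227, 0.059, -0.031, 0.229], [0.226, 0.061, -0.021, 0.228], [0.225, 0.063, -0.028, 0.228], [0.224, 0.055, -0.033, 0.224], [0.207, 0.054, -0.003, 0.208], [0.192, 0.054, -0.031, 0.195], [0.154, 0.054, -0.003, 0.162]]
[[10, 125, 63], [10, 173, 118], [10, 124, 107], [10, 171, 119], [10, 159, 117], [10, 163, 108], [10, 152, 89], [9, 163, 117], [10, 122, 90], [9, 174, 69], [10, 161, 76]]
```

The tile is aligned at about 28°, with its foot about 16 mm into the mouth. I now lower it down the slope.

Request:
{"fn": "send_rows", "kwargs": {
  "offset": [
    [0, 2, 3],
    [0, 3, 6],
    [0, 5, 10],
    [0, 7, 14],
    [0, 9, 18]
  ],
  "roll": [0, 0, 0, 0, 0]
}}

```text
clock: 13.88
position: [0.5916, 0.2397, 0.1811]
ee_rot: [0.019, 1.0, 0.001, 0.0]
ft_force: [2.4, 1.9, 2.7]
grip_width: 0.295
```

```bash
python3 m.py
```

```text
pos [0.5916 0.2397 0.1811] yaz 87.8 j7 1.13 F [2.4 1.9 2.7] w 0.295 t 13.8833
tool offset mm [ -2.  -14.6 -19.9] roll 0.0
px 43 tilt 25.28779269345442 s pct [0.109  0.2057 0.2343 0.2433] n [0.0549 0.0575 0.0651]
[[0.243, 0.061, 0.018, 0.244], [0.211, 0.06, -0.003, 0.214], [0.208, 0.063, -0.013, 0.213], [0.207, 0.064, -0.027, 0.213], [0.207, 0.061, -0.022, 0.211], [0.206, 0.057, -0.019, 0.209], [0.206, 0.062, -0.007, 0.211], [0.201, 0.055, -0.027, 0.203], [0.175, 0.068, 0.003, 0.186], [0.157, 0.055, 0.023, 0.165], [0.121, 0.056, 0.018, 0.133]]
[[7, 104, 71], [10, 151, 103], [10, 164, 107], [10, 145, 86], [9, 160, 115], [10, 166, 118], [10, 172, 110], [10, 176, 107], [10, 128, 64], [9, 156, 77], [10, 181, 79]]
```

Its top edge moved from s=228 to 208 mm, so it follows the hand smoothly. I continue another 40 mm.

Request:
{"fn": "send_rows", "kwargs": {
  "offset": [
    [0, 2, 3],
    [0, 4, 7],
    [0, 5, 11],
    [0, 7, 14],
    [0, 9, 18]
  ],
  "roll": [0, 0, 0, 0, 0]
}}

```text
clock: 14.35
position: [0.592, 0.2485, 0.1637]
ee_rot: [0.019, 1.0, 0.001, 0.001]
ft_force: [1.9, 3.1, 4.3]
grip_width: 0.296
```

Request:
{"fn": "send_rows", "kwargs": {
  "offset": [
    [0, 2, 3],
    [0, 4, 7],
    [0, 5, 11],
    [0, 7, 14],
    [0, 9, 18]
  ],
  "roll": [0, 0, 0, 0, 0]
}}

```text
clock: 14.77
position: [0.5924, 0.2581, 0.1461]
ee_rot: [0.019, 1.0, 0.001, 0.001]
ft_force: [1.9, 5.7, 7.3]
grip_width: 0.3
```

```bash
python3 m.py
```

```text
pos [0.5924 0.2581 0.1461] yaz 87.8 j7 1.1 F [1.9 5.7 7.3] w 0.3 t 14.7667
tool offset mm [ -1.9 -33.  -55. ] roll 0.0
px 32 tilt 27.930387596679722 s pct [0.1037 0.1663 0.2007 0.2028] n [0.0553 0.0606 0.0674]
[[0.203, 0.061, 0.016, 0.208], [0.171, 0.06, 0.0, 0.179], [0.168, 0.061, -0.02, 0.177], [0.167, 0.059, -0.031, 0.175], [0.166, 0.064, -0.031, 0.177], [0.165, 0.06, -0.014, 0.174], [0.161, 0.065, -0.014, 0.173], [0.134, 0.055, -0.022, 0.144]]
[[10, 109, 56], [10, 129, 71], [10, 170, 117], [10, 174, 117], [10, 163, 86], [9, 159, 122], [10, 153, 80], [10, 181, 90]]
```

Request:
{"fn": "send_rows", "kwargs": {
  "offset": [
    [0, 2, 4],
    [0, 4, 8],
    [0, 6, 12],
    [0, 8, 15],
    [0, 9, 18]
  ],
  "roll": [0, 0, 0, 0, 0]
}}

```text
clock: 15.23
position: [0.5928, 0.2679, 0.1284]
ee_rot: [0.019, 1.0, 0.002, 0.001]
ft_force: [-1.1, 1.6, 26.2]
grip_width: 0.303
```

Request:
{"fn": "send_rows", "kwargs": {
  "offset": [
    [0, 0, 1],
    [0, 1, 2],
    [0, 1, 3],
    [0, 1, 3],
    [0, 1, 3]
  ],
  "roll": [0, 0, 0, 0, 0]
}}

```text
clock: 15.65
position: [0.5932, 0.268, 0.1279]
ee_rot: [0.019, 1.0, 0.002, 0.002]
ft_force: [-5.1, 0.6, 27.3]
grip_width: 0.301
```

```bash
python3 m.py
```

```text
pos [0.5932 0.268  0.1279] yaz 87.8 j7 1.09 F [-5.1  0.6 27.3] w 0.301 t 15.65
tool offset mm [ -1.6 -42.8 -73.2] roll 0.0
px 46 tilt 29.908268237657413 s pct [0.1117 0.1471 0.2148 0.2154] n [0.0552 0.0598 0.0669]
[[0.215, 0.054, -0.006, 0.216], [0.181, 0.061, 0.017, 0.189], [0.168, 0.062, -0.006, 0.178], [0.15, 0.064, -0.017, 0.162], [0.149, 0.062, -0.001, 0.161], [0.148, 0.064, 0.003, 0.16], [0.147, 0.06, 0.002, 0.158], [0.147, 0.061, -0.009, 0.158], [0.146, 0.059, -0.007, 0.156], [0.145, 0.056, -0.012, 0.154], [0.14, 0.055, -0.019, 0.149], [0.114, 0.067, 0.016, 0.132]]
[[8, 127, 94], [6, 110, 58], [3, 124, 37], [10, 156, 103], [9, 156, 100], [10, 160, 83], [9, 134, 80], [10, 171, 116], [9, 161, 119], [10, 168, 108], [10, 177, 108], [9, 137, 65]]
```

Contact reads 27 N at the stop and the top edge is at s=147 mm, which is the home position. I release, back off and check.

Request:
{"fn": "send_rows", "kwargs": {
  "offset": [
    [0, 0, -2],
    [0, 0, -3],
    [0, 0, -3],
    [0, 0, -3],
    [0, 0, -3]
  ],
  "roll": [0, 0, 0, 0, 0],
  "jaw": 0.8
}}

```text
clock: 16.12
position: [0.5919, 0.2662, 0.1264]
ee_rot: [0.019, 1.0, -0.001, -0.001]
ft_force: [0.3, -0.6, -0.7]
grip_width: 0.805
```

Request:
{"fn": "send_rows", "kwargs": {
  "offset": [
    [0, 0, -15],
    [0, 0, -35],
    [0, 0, -60],
    [0, 0, -85],
    [0, 0, -110]
  ],
  "roll": [0, 0, 0, 0, 0]
}}

```text
clock: 16.53
position: [0.592, 0.2663, 0.2379]
ee_rot: [0.019, 1.0, -0.0, -0.001]
ft_force: [0.8, 0.3, 0.1]
grip_width: 0.799
```

Request:
{"fn": "send_rows", "kwargs": {
  "offset": [
    [30, -20, -10],
    [60, -40, -20],
    [90, -60, -30],
    [120, -80, -40],
    [150, -100, -40]
  ],
  "roll": [0, 0, 0, 0, 0]
}}

```text
clock: 16.95
position: [0.4377, 0.1718, 0.2785]
ee_rot: [0.019, 1.0, 0.0, 0.001]
ft_force: [-0.0, 0.7, 1.5]
grip_width: 0.8
```

```bash
python3 m.py
python3 - <<'E'
from h import *
a=np.load('/tmp/scene.npz')['p'];b,_,_=cam('top')
cv2.imwrite('pics/end.png',np.hstack([cv2.resize(a[140:290,320:490],(400,350),interpolation=3),cv2.resize(b[120:260,150:310],(400,350),interpolation=3)]))
E
```

```text
pos [0.4377 0.1718 0.2785] yaz 87.8 j7 1.05 F [-0.   0.7  1.5] w 0.8 t 16.95
tool offset mm [-153.    59.2   77.8] roll -0.001
px 48 tilt 17.642589249577274 s pct [0.1103 0.1467 0.1508 0.1509] n [0.0554 0.0589 0.0644]
[[0.151, 0.058, 0.026, 0.16], [0.149, 0.061, 0.029, 0.161], [0.149, 0.064, -0.023, 0.161], [0.148, 0.061, -0.01, 0.159], [0.148, 0.063, -0.018, 0.16], [0.147, 0.061, -0.027, 0.159], [0.147, 0.056, -0.027, 0.156], [0.146, 0.059, -0.025, 0.157], [0.146, 0.061, -0.033, 0.157], [0.145, 0.065, -0.007, 0.159], [0.144, 0.062, -0.012, 0.157], [0.137, 0.055, 0.015, 0.147]]
[[10, 177, 115], [10, 166, 115], [10, 165, 102], [10, 160, 115], [10, 164, 118], [10, 166, 114], [10, 168, 103], [10, 163, 119], [10, 156, 116], [10, 155, 87], [10, 159, 117], [10, 168, 111]]
```

View pics/end.png

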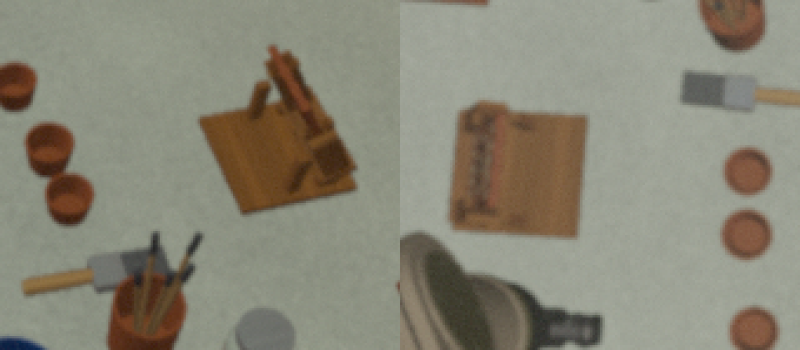

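The end view shows the tile in the slot with the decorated pattern facing up at about (485,160) in the top crop. The cups and brush look undisturbed. One numeric check for skew at the top edge before handing in.

Run:
```python
from h import *
yaw=np.radians(87.8);ex=np.array([np.cos(yaw),np.sin(yaw),0]);ey=np.array([-ex[1],ex[0],0]);O=np.array([.600,.280,0])-.005*ex
for n in('scene','top'):
    s_=np.load(f'/tmp/{n}.npz');P=pts(s_['d'],eyes.camera_params(n));Q=P-O
    xe,y,z=Q@ex,Q@ey,P[...,2];s=-.4695*xe+.8829*z;nn=.8829*xe+.4695*z
    f=(abs(y)<.05)&(s>.115)&(s<.143)&(abs(nn-.0627)<.02); print(n,'face n',np.percentile(nn[f],[10,50,90]).round(4) if f.sum() else None)
    m=(abs(y)<.052)&(s>.143)&(s<.158)&(nn>.05)&(nn<.075)
    print(' top edge',m.sum(),np.median(s[m]).round(4),'slope deg',np.degrees(np.arctan(np.polyfit(y[m],s[m],1)[0])).round(2),'y range',np.percentile(y[m],[2,98]).round(3))
    b=(abs(y)<.035)&(z>.03)&(z<.055)&(s<.02)&(nn>.045); print(' stop',b.sum(),np.median(s[b]).round(4) if b.sum() else None,'slope',np.degrees(np.arctan(np.polyfit(y[b],s[b],1)[0])).round(2) if b.sum()>9 else None)
```

```text
scene face n [0.0554 0.0592 0.0656]
 top edge 131 0.147 slope deg 0.35 y range [-0.048  0.047]
 stop 87 0.0062 slope 61.46
top face n [0.0659 0.0664 0.067 ]
 top edge 155 0.1478 slope deg -0.42 y range [-0.043  0.049]
 stop 339 0.0023 slope 31.91
```

The top edge is level to ±0.4° and sits about 140 mm above the stop in both views, so the tile is home. Handing in.

```bash
python3 -c "
from h import *
print(manip.hand_in())"
```

```text
the job is handed in; nothing more can be done
None
```

The tile is in the easel, home on the stop with its decorated face on the upper side of the slope. I let go, backed the arm off and handed the job in at about 17 s on the clock.

- **What I did:** I took the tile off the rest by its free top edge, drew it upright and turned it about 190° about the vertical. I then set its foot in the flared mouth and tilted it back in a loosened grip. From there I lowered it down the grooves until it pressed on the stop with about 27 N.
- **Position:** After release, both cameras put the tile's top edge at 147–148 mm on the measured slope. The stop had been measured at about 7 mm, so that matches the tile's 140 mm length. The edge is level to within 0.4°.
- **Other things:** In the last picture the cups and brushes look undisturbed, though I did not re-measure them. The rest of the table was not in that view.
- **What disagreed:**
  - My first try at tilting against a closed grip built up about 31 N of side load, so I opened the jaws a little and went on.
  - A fresh stop reading in the last check was no use, with the tile covering it.
  - The last automatic tilt fit gave about 18° instead of 28°. It used only a few edge pixels, so I relied on the top-edge readings instead.

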